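# Click the lid of a sample box shut, section by section

## Robot

A 6-joint arm with a two-finger parallel gripper is mounted at the origin on a cart in front of the work surface, level with it; the furniture and walls round the work are solid. World frame = base frame: x ahead of the robot, y to its left, z up, the work surface at z = 0. Lengths are in m, angles in rad, forces in N, time in s.
With the tool pointing down it reaches from about 0.325 to 0.9 m from the base axis. Payload 3.5 kg.
Tool frame: the origin (TCP) lies at the very end of the fingers, on their centre line; the grasp point (between the pads) lies 19 mm behind it; z points along the fingers, y is the line along which they close (so a half turn about z gives the same grasp; the last joint's range is limited). The gripper opens to 85 mm and grips with 20 to 120 N. Pads are 22 mm wide; open, the fingers measure 114 mm over their backs; the gripper's body (76 mm by 85 mm) begins 54 mm behind the grasp point. The pads swing forward as they close: fully open they stand 13 mm farther back than shut.
Start: joints at [-1.273, 0.276, -0.026, 1.268, 0, 1.467], TCP at [0.244, -0.575, 0.231] pointing down, gripper open.
Joint ranges: [-3.12, 3.12], [-0.85, 1.88], [-1.08, 1.24], [-1.95, 2.15], [-1.57, 1.53], [-3.14, 3.14]. Speed limits (rad/s): [2.57, 2.57, 3.14, 3.14, 3.14, 3.14].

## Interface

Orientations are given as a unit quaternion [w, x, y, z].
In Python, from rig import ctrl gives the robot as it stands.
- The arm moves only by the shell command python3 -m pendant 'ROWS' [FORCE]. ROWS is JSON, a list of rows, each an object of numbers: "tx", "ty", "tz": the shift along the tool's x, y, z in units of 75 cm (1.0 is 75 cm); "turn": the turn about the tool's z in units of 180 degrees (1.0 is 180 degrees); "hand": the opening, from -1 (shut) to 1 (fully open). In form: [{"tx": .., "ty": .., "tz": .., "turn": .., "hand": ..}, ...]. A call has 1 to 20 rows; each row shifts and turns the commanded pose from where the row before left it, along the tool's axes as they then stand; what a row does not reach is not made up. A row lasts 1/10 s, in which the tool goes at most 50 mm and 8.59 degrees, less where a joint would pass 70% of its speed; a pose out of reach is approached as far as the arm can. A call with a number of a shift or a turn outside -1 to 1 is refused whole. A call with a gripper value outside its range is refused whole. The fingers move at their own pace and stop on an object; FORCE is the grip in N (left out, the last holds). Time passes only in rows, so rows that do not move let the fingers close. It gives the time, the measured TCP pose, the force, the opening and the grip force at its end, in the units of the state.
- ctrl.read_state(): the state, without advancing time (a new reading comes with each control period).
- ctrl.camera(name): name is "scene" or "top" or "wrist"; returns a dict with "color" (420x560x3 uint8, blue, green, red), "mtx" (3x3 intrinsics, pixels), "pose" (4x4, takes a point from camera to world coordinates). Camera axes: x right, y up, looking along -z (the intrinsics and any distortion apply to the point x, -y, -z); pixel columns grow to the right and rows downward; lengths in m; the calibration is good to about 2 mm. A picture is of the moment at which its call begins. There is no depth.
- ctrl.close_job(): hands the job in; it is judged then, once.
Trained networks look in the newest picture that a camera, given by its name, has taken for a name from the list of things; names that differ only in an ending like _2 or _b are one class to them, and where a whole thing is asked for, a point or a joint stands for the part that bears it (a point fixed in the world has none). Each returns a list of dicts, best first, with "p" (0 to 1); they miss things now and then, are a little off and sometimes report something else, mostly with a low value. They report only what shows in the picture. A call takes as long as a camera call. They do not tell look-alikes from the thing itself.
- ctrl.look_for(camera, target): "uv" ([column, row] in pixels, amid what is visible of it).
The state is a dict: "time_s": time; "joint_pos": joint angles; "joint_velocities": joint speeds; "joint_torque": joint torques, N m; "tcp_pos": TCP position; "orientation": TCP orientation; "ft_force": force on the tool from outside, world axes, zero at the start; "torque": the same for the moment, N m; "finger_gap": opening from 0.0 (shut) to 1.0 (fully open); "grip_force": force on a finger pad.
Only numpy, scipy, OpenCV 4.12 (cv2) and the standard library are available. Lean on these libraries where they do the work, as an engineer would, in place of code of your own. Each camera call takes 0.05 s, during which the arm holds its last target. There are 200 camera calls.

## Task

The four rim sections of the blue lid on the white sample box have popped up. Press them down with the fingertips one after another, beginning with the section that has the orange pad and going round clockwise as seen from above, until each one clicks fully shut. Only press: do not lift the box or shove it about, do not slam it, and leave the things around it where they are.

Things in the scene. Friction and masses are not known exactly. Their poses are not given: they have to be found in the camera images.
- sample_box: white sample box, 120 x 120 mm (130 over the lid rim), loose, 1.1 to 1.4 kg, at any yaw. Origin: centre of underside, z up, x toward the orange-padded section. Blue lid: fixed middle 79 x 79 mm (top 53 mm above the bench), fixed corner squares (top 54 mm), and on each side a rim section 78 x 25 mm, hinged along its inner edge 40 mm from the box centre, 52 mm above the bench; all start raised
- rim_1 (a joint): hinge of the rim section with the orange pad, on the box's +x side: 0 raised, 0.35 rad shut. Pressing its pad down takes about 8 N; past mid-swing it clicks home by itself and stays, before that it springs back up. Rigid once shut.
- pad_1 (a point): middle of the top of the orange pad, on the box's +x side: the thumb pad of rim_1, 44 mm along the side, 14 mm wide, raised 3.5 mm over the section. It lies 52 to 55 mm from the box centre, 62 mm above the bench when raised and 57 mm when shut. Site x points outward, z out of the pad.
- rim_2 (a joint): hinge of the rim section with a grey pad, on the box's -y side (next clockwise, seen from above, after the orange one): 0 raised, 0.35 rad shut. Pressing its pad down takes about 8 N; past mid-swing it clicks home by itself and stays, before that it springs back up. Rigid once shut.
- pad_2 (a point): middle of the top of a grey pad, on the box's -y side (next clockwise, seen from above, after the orange one): the thumb pad of rim_2, 44 mm along the side, 14 mm wide, raised 3.5 mm over the section. It lies 52 to 55 mm from the box centre, 62 mm above the bench when raised and 57 mm when shut. Site x points outward, z out of the pad.
- rim_3 (a joint): hinge of the rim section with a grey pad, on the box's -x side (across from the orange one): 0 raised, 0.35 rad shut. Pressing its pad down takes about 8 N; past mid-swing it clicks home by itself and stays, before that it springs back up. Rigid once shut.
- pad_3 (a point): middle of the top of a grey pad, on the box's -x side (across from the orange one): the thumb pad of rim_3, 44 mm along the side, 14 mm wide, raised 3.5 mm over the section. It lies 52 to 55 mm from the box centre, 62 mm above the bench when raised and 57 mm when shut. Site x points outward, z out of the pad.
- rim_4 (a joint): hinge of the rim section with a grey pad, on the box's +y side (last clockwise): 0 raised, 0.35 rad shut. Pressing its pad down takes about 8 N; past mid-swing it clicks home by itself and stays, before that it springs back up. Rigid once shut.
- pad_4 (a point): middle of the top of a grey pad, on the box's +y side (last clockwise): the thumb pad of rim_4, 44 mm along the side, 14 mm wide, raised 3.5 mm over the section. It lies 52 to 55 mm from the box centre, 62 mm above the bench when raised and 57 mm when shut. Site x points outward, z out of the pad.
- vial: bystander, loose: small white vial with a green cap, 25 mm across, 46 mm tall. Origin: centre of its underside.
- bottle_small: bystander, loose: small brown bottle with a white cap, 42 mm across, 68 mm tall. Origin: centre of its underside.
- usb_stick: bystander, loose: red memory stick lying flat, 46 x 16 x 8 mm. Origin: centre of its underside.
- timer: bystander, loose: white square timer, 62 x 62 x 22 mm. Origin: centre of its underside.
- cuvette_box: bystander, loose: white box with a blue lid, 96 x 46 x 44 mm. Origin: centre of its underside.
Mind the look-alikes: they are no part of the job. There is more than one size of the sample_box; the one meant has the size given above.

How it is judged:
By the outcome, as a careful person would: the job done as asked, in the order asked, and still so for the second after the job is handed in, with the robot touching nothing.
It also fails if it takes over 45 s, if anything falls off the work surface, if the arm or the gripper's body presses on something with over 40 N, if the wrist force passes 120 N, or if a joint passes its speed limit or range.

## Working session

There is one attempt and no reset: what is moved stays moved. The work goes in short steps, Python scripts to look and compute and a shell command to move; the robot and the scene stay as the last step left them, time stands still between calls to the robot, and variables do not carry over. Pictures are saved under pics/ and viewed, at most 10 in all, crops included, and the job is handed in when it is done.

```bash
mkdir -p pics
python3 - <<'E'
from rig import ctrl
import cv2,numpy as np
s=ctrl.read_state();print(s)
ims=[]
for n in("scene","top"):
    c=ctrl.camera(n);cv2.imwrite(f"pics/{n}0.png",c["color"]);print(n,c["mtx"].tolist(),np.round(c["pose"],4).tolist(),[k for k in c])
    for t in("sample_box","pad_1","rim_1","cuvette_box"):
        print(t,[(np.round(d["uv"],1).tolist(),round(d["p"],2)) for d in ctrl.look_for(n,t)])
E
```

```text
{'time_s': 0.0, 'joint_pos': array([-1.27342146e+00,  2.77179728e-01, -2.79191907e-02,  1.26798617e+00,
       -3.59012759e-05,  1.46743817e+00]), 'joint_velocities': array([ 1.62882736e-03,  8.62813675e-04,  9.74076363e-05,  2.21956945e-04,
       -2.09494026e-05, -1.12270758e-03]), 'joint_torque': array([-1.27542389e-03, -4.45504618e+01,  2.95205104e+01,  1.63013051e-02,
       -7.54439907e-05, -3.08566314e-06]), 'tcp_pos': array([ 0.24358021, -0.57472074,  0.23011264]), 'orientation': array([-1.13726416e-03,  9.79993051e-01,  1.99028415e-01, -1.28706927e-04]), 'ft_force': array([-0.16506618,  1.36415396,  0.31272792]), 'torque': array([ 0.04063685, -0.02640029, -0.00332736]), 'grip_force': 0.0, 'finger_gap': 0.99939034036817}
scene [[398.01647986945915, 0.0, 279.17585112131906], [0.0, 398.01647986945915, 210.308018482738], [0.0, 0.0, 1.0]] [[0.4276, 0.3891, -0.8159, -0.4724], [-0.9036, 0.2101, -0.3733, -0.436], [0.0261, 0.8969, 0.4415, 0.6417], [0.0, 0.0, 0.0, 1.0]] ['color', 'mtx', 'pose']
sample_box [([258.4, 226.7], 0.81), ([318.3, 233.0], 0.61)]
pad_1 [([262.2, 228.7], 0.67), 
[... 366 characters left out ...]
12, -0.1912, 0.2991], [-0.9996, -0.026, 0.0083, 0.0442], [0.0031, 0.1913, 0.9815, 1.3884], [0.0, 0.0, 0.0, 1.0]] ['color', 'mtx', 'pose']
sample_box [([188.9, 220.2], 0.86), ([315.2, 190.0], 0.85), ([255.0, 219.7], 0.81)]
pad_1 [([250.5, 234.7], 0.71), ([181.9, 227.5], 0.68), ([266.9, 205.3], 0.6), ([241.5, 209.7], 0.58), ([320.9, 182.4], 0.54), ([311.3, 180.4], 0.44), ([203.9, 215.8], 0.44)]
rim_1 [([242.1, 213.4], 0.63), ([304.6, 201.1], 0.62), ([307.8, 179.8], 0.6), ([178.7, 227.9], 0.6), ([184.4, 212.2], 0.59), ([272.4, 230.3], 0.58), ([201.8, 215.2], 0.57), ([193.8, 231.2], 0.54), ([266.0, 204.3], 0.46), ([249.2, 236.4], 0.46)]
cuvette_box [([150.6, 204.0], 0.89), ([256.2, 219.5], 0.2)]
```

Run:
```python
import cv2
a=cv2.imread("pics/top0.png")[140:290,100:380]; cv2.imwrite("pics/topc.png",cv2.resize(a,None,fx=2.85,fy=2.85,interpolation=cv2.INTER_CUBIC)[:,:798])
```

```text
(no output)
```

View pics/topc.png

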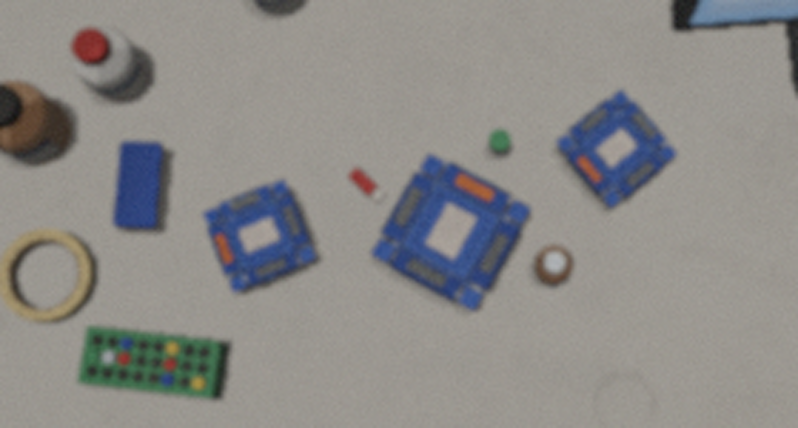

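View pics/scene0.png

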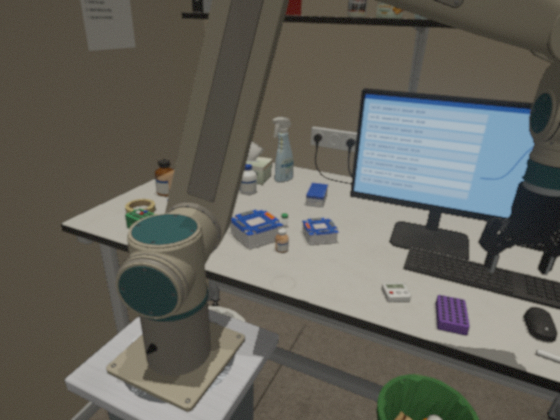

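The top crop shows three look-alike boxes. The middle one, at crop (452,231), is clearly the largest (~130 mm) and has its orange pad at (475,188). The vial at (500,142), the bottle at (553,264) and the USB stick at (365,185) are all close to it.

```bash
cat > h.py <<'E'
from rig import ctrl
import cv2,numpy as np
from scipy.spatial.transform import Rotation as R
def ray(c,uv):
    K,P=c["mtx"],np.array(c["pose"]); d=np.array([(uv[0]-K[0,2])/K[0,0],-(uv[1]-K[1,2])/K[1,1],-1.])
    return P[:3,3],P[:3,:3]@(d/np.linalg.norm(d))
def plane(c,uv,z):
    o,d=ray(c,uv); return o+d*(z-o[2])/d[2]
def proj(c,p):
    K,P=c["mtx"],np.array(c["pose"]); q=P[:3,:3].T@(np.atleast_2d(p)-P[:3,3]).T
    return np.stack([K[0,0]*q[0]/-q[2]+K[0,2],K[1,1]*-q[1]/-q[2]+K[1,2]],1)
def tri(obs):
    A=0;b=0
    for c,uv in obs:
        o,d=ray(c,uv);M=np.eye(3)-np.outer(d,d);A=A+M;b=b+M@o
    return np.linalg.solve(A,b)
def Rt(s): 
    w,x,y,z=s["orientation"]; return R.from_quat([x,y,z,w]).as_matrix()
def go(p,yaw=None):
    "rows units to reach p"
    s=ctrl.read_state();M=Rt(s);d=M.T@(np.array(p)-s["tcp_pos"])
    print("tcp",np.round(s["tcp_pos"],4),"yaw of y axis",round(np.degrees(np.arctan2(M[1,1],M[0,1])),2),"units",np.round(d/.75,4),"t",round(s["time_s"],2),"F",np.round(s["ft_force"],1))
E
python3 - <<'E'
from h import *
c=ctrl.camera("top")
f=lambda x,y:(100+(x+.5)/2.85-.5,140+(y+.5)/2.85-.5)
for n,p,z in [("ctr",(452,231),.053),("orange",(475,188),.062),("c1",(432,158),.054),("c2",(529,213),.054),("c3",(472,307),.054),("c4",(375,254),.054),("vial",(500,142),.046),("bottle",(553,264),.068),("usb",(365,185),.008)]:
    print(n,np.round(plane(c,f(*p),z),3))
s=ctrl.read_state();w=ctrl.camera("wrist");M=Rt(s)
P=np.array(w["pose"]);print("cam in tool",np.round(M.T@(P[:3,3]-s["tcp_pos"]),4),np.round(M.T@P[:3,:3],3).tolist(),w["mtx"].tolist(),np.round(M,3).tolist())
go(plane(c,f(452,231),.25))
E
```

```text
ctr [0.511 0.092 0.053]
orange [0.556 0.066 0.062]
c1 [0.592 0.112 0.054]
c2 [0.528 0.008 0.054]
c3 [0.428 0.072 0.054]
c4 [0.488 0.175 0.054]
vial [0.61  0.037 0.046]
bottle [ 0.47  -0.015  0.068]
usb [0.573 0.191 0.008]
cam in tool [ 0.0805  0.0005 -0.1419] [[0.0, 0.948, 0.318], [1.0, -0.0, 0.0], [0.0, 0.318, -0.948]] [[298.16705381612326, 0.0, 274.62273614527504], [0.0, 298.16705381612326, 215.5336734423579], [0.0, 0.0, 1.0]] [[0.921, 0.39, 0.0], [0.39, -0.921, -0.0], [0.0, 0.0, -1.0]]
tcp [ 0.2438 -0.5755  0.2313] yaw of y axis -67.04 units [ 0.633  -0.6882 -0.0249] t 0.6 F [ 0.1 -0.  -0. ]
```

```bash
python3 -m pendant '[{"tx":0.02,"ty":-0.022,"hand":-1},{"tx":0.04,"ty":-0.0435},{"tx":0.04,"ty":-0.0435},{"tx":0.04,"ty":-0.0435},{"tx":0.04,"ty":-0.0435},{"tx":0.04,"ty":-0.0435},{"tx":0.04,"ty":-0.0435},{"tx":0.04,"ty":-0.0435},{"tx":0.04,"ty":-0.0435},{"tx":0.04,"ty":-0.0435},{"tx":0.04,"ty":-0.0435},{"tx":0.04,"ty":-0.0435},{"tx":0.04,"ty":-0.0435},{"tx":0.04,"ty":-0.0435},{"tx":0.04,"ty":-0.0435},{"tx":0.033,"ty":-0.036},{"turn":-0.04},{"turn":-0.04},{"turn":-0.04},{"turn":-0.04}]' 20
python3 - <<'E'
from h import *
c=ctrl.camera("wrist");cv2.imwrite("pics/w1.png",c["color"])
go([.511,.092,.25]); s=ctrl.read_state();print(s["finger_gap"],np.round(s["joint_pos"],2))
for t in("sample_box","pad_1"):print(t,[(np.round(d["uv"],1).tolist(),round(d["p"],2),np.round(plane(c,d["uv"],.06),3).tolist()) for d in ctrl.look_for("wrist",t)])
E
```

```text
tcp [ 0.2439 -0.5755  0.2314] yaw of y axis -67.03 units [ 0.6752 -0.6805 -0.0249] t 0.65 F [-0.3  0.4  0.3]
0.999827695342405 [-1.27  0.28 -0.03  1.27  0.    1.47]
sample_box []
pad_1 []invalid input
```

View pics/w1.png

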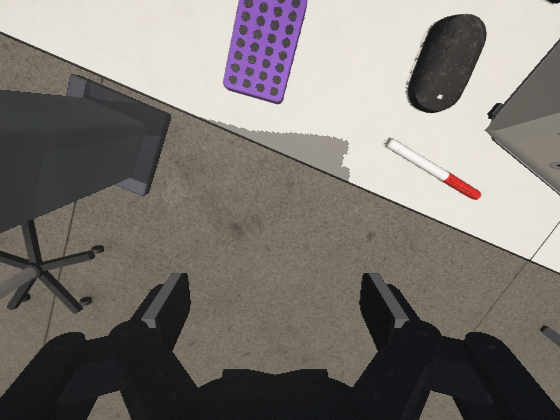

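The call was refused, probably because each row needs every key. The picture shows the start view, past the desk edge, with the fingers at the bottom.

```bash
python3 -m pendant '[{"tx":0.03,"ty":-0.03,"tz":0,"turn":0,"hand":-1},{"tx":0.043,"ty":-0.0433,"tz":0,"turn":0,"hand":-1},{"tx":0.043,"ty":-0.0433,"tz":0,"turn":0,"hand":-1},{"tx":0.043,"ty":-0.0433,"tz":0,"turn":0,"hand":-1},{"tx":0.043,"ty":-0.0433,"tz":0,"turn":0,"hand":-1},{"tx":0.043,"ty":-0.0433,"tz":0,"turn":0,"hand":-1},{"tx":0.043,"ty":-0.0433,"tz":0,"turn":0,"hand":-1},{"tx":0.043,"ty":-0.0433,"tz":0,"turn":0,"hand":-1},{"tx":0.043,"ty":-0.0433,"tz":0,"turn":0,"hand":-1},{"tx":0.043,"ty":-0.0433,"tz":0,"turn":0,"hand":-1},{"tx":0.043,"ty":-0.0433,"tz":0,"turn":0,"hand":-1},{"tx":0.043,"ty":-0.0433,"tz":0,"turn":0,"hand":-1},{"tx":0.043,"ty":-0.0433,"tz":0,"turn":0,"hand":-1},{"tx":0.043,"ty":-0.0433,"tz":0,"turn":0,"hand":-1},{"tx":0.043,"ty":-0.0433,"tz":0,"turn":0,"hand":-1},{"tx":0.043,"ty":-0.0433,"tz":0,"turn":0,"hand":-1},{"tx":0,"ty":0,"tz":0,"turn":-0.04,"hand":-1},{"tx":0,"ty":0,"tz":0,"turn":-0.04,"hand":-1},{"tx":0,"ty":0,"tz":0,"turn":-0.04,"hand":-1},{"tx":0,"ty":0,"tz":0,"turn":-0.04,"hand":-1}]' 20
python3 - <<'E'
from h import *
c=ctrl.camera("wrist");cv2.imwrite("pics/w2.png",c["color"])
go([.511,.092,.25]); s=ctrl.read_state();print(s["finger_gap"],np.round(s["joint_pos"],2))
for t in("sample_box","pad_1"):print(t,[(np.round(d["uv"],1).tolist(),round(d["p"],2),np.round(plane(c,d["uv"],.06),3).tolist()) for d in ctrl.look_for("wrist",t)])
E
```

```text
time_s: 2.75
tcp_pos: [0.5112, 0.0916, 0.2314]
orientation: [0.0, 0.898, 0.439, 0.0]
ft_force: [0.3, 0.7, -0.1]
finger_gap: 0.0
grip_force: 0.0
tcp [0.5112 0.0915 0.2314] yaw of y axis -37.73 units [ 0.0004 -0.0006 -0.0248] t 2.8 F [-0.3 -0.1 -0.2]
0.00012595285290741532 [ 0.05  0.09 -0.25  1.23 -0.    2.28]
sample_box [([149.3, 33.1], 0.76, [0.514, 0.283, 0.06]), ([416.3, 251.8], 0.65, [0.598, -0.063, 0.06]), ([273.2, 186.6], 0.56, [0.515, 0.099, 0.06]), ([266.5, 142.2], 0.26, [0.538, 0.14, 0.06])]
pad_1 [([408.8, 288.5], 0.88, [0.567, -0.101, 0.06]), ([266.8, 138.7], 0.86, [0.54, 0.142, 0.06]), ([225.1, 197.2], 0.84, [0.466, 0.122, 0.06]), ([320.2, 181.8], 0.83, [0.558, 0.072, 0.06]), ([181.9, 44.2], 0.78, [0.531, 0.258, 0.06]), ([435.2, 228.9], 0.74, [0.629, -0.051, 0.06]), ([448.9, 265.8], 0.72, [0.619, -0.103, 0.06]), ([100.1, 12.2], 0.71, [0.49, 0.322, 0.06]), ([123.7, 57.0], 0.67, [0.48, 0.284, 0.06]), ([372.2, 168.3], 0.63, [0.609, 0.051, 0.06]), ([279.4, 233.1], 0.61, [0.487, 0.052, 0.06])]
```

View pics/w2.png

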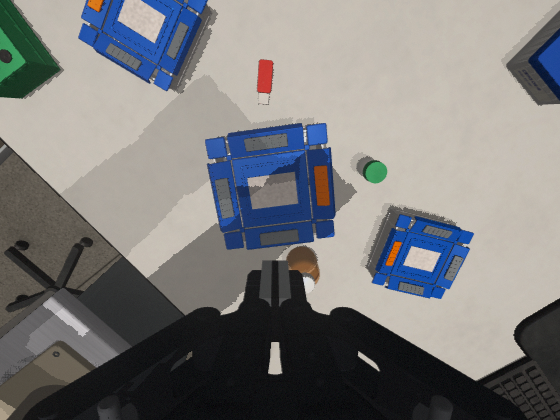

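The wrist view shows the target box in the centre with its orange pad at (320,182) and grey pads at (279,233), (225,197) and (267,139). Opposite pads are about 105 mm apart, so this is the right size. I'll check height by triangulating against the top camera.

Run:
```python
from h import *
w=ctrl.camera("wrist");W=ctrl.look_for("wrist","pad_1");t=ctrl.camera("top");T=ctrl.look_for("top","pad_1")+ctrl.look_for("top","rim_1")
guess={1:(.558,.072),2:(.487,.052),3:(.466,.122),4:(.540,.142)}
P={}
def near(L,c,g):
    u=proj(c,[*g,.061])[0]; L=sorted(L,key=lambda d:np.hypot(*(np.array(d["uv"])-u))); e=np.hypot(*(np.array(L[0]["uv"])-u)); return L[0]["uv"],e
for k,g in guess.items():
    a,ea=near(W,w,g);b,eb=near(T,t,g);P[k]=plane(w,a,.061)
    print(k,"tri",np.round(tri([(w,a),(t,b)]),4),"wrist@61",np.round(P[k],4),"top@61",np.round(plane(t,b,.061),4),round(ea,1),round(eb,1))
c=sum(P.values())/4;x=(P[1]-P[3])[:2];y=(P[4]-P[2])[:2]
v=x/np.linalg.norm(x)+np.array([y[1],-y[0]])/np.linalg.norm(y);v/=np.linalg.norm(v)
print("centre",c.round(4),"yaw",np.degrees(np.arctan2(v[1],v[0])),np.linalg.norm(x),np.linalg.norm(y))
# orange by colour
for n,cc in(("w",w),("t",t)):
    h=cv2.cvtColor(cc["color"],cv2.COLOR_BGR2HSV);m=cv2.inRange(h,(5,120,80),(18,255,255))
    k,_,st,ce=cv2.connectedComponentsWithStats(m)
    u=proj(cc,[.558,.072,.061])[0]
    i=min(range(1,k),key=lambda i:np.hypot(*(ce[i]-u))-.05*st[i,4]);print(n,ce[i],st[i,4],plane(cc,ce[i],.062).round(4))
```

```text
1 tri [ 0.5499  0.0229 -0.1412] wrist@61 [0.5597 0.0709 0.061 ] top@61 [0.5086 0.0307 0.061 ] 1.9 20.7
2 tri [0.4972 0.0433 0.0694] wrist@61 [0.4858 0.0536 0.061 ] top@61 [0.5086 0.0307 0.061 ] 1.8 9.9
3 tri [0.4913 0.08   0.1101] wrist@61 [0.468  0.1243 0.061 ] top@61 [0.5086 0.0307 0.061 ] 2.7 33.0
4 tri [ 0.5309  0.083  -0.1183] wrist@61 [0.5382 0.1435 0.061 ] top@61 [0.5086 0.0307 0.061 ] 2.3 37.6
centre [0.5129 0.0981 0.061 ] yaw -30.23251213771011 0.1061418941800342 0.10407488064303147
w [321.31 184.53] 500 [0.5567 0.0691 0.062 ]
t [306.38888889 199.05555556] 18 [ 0.5733 -0.0584  0.062 ]
```

```bash
python3 -m pendant '[{"tx":0,"ty":0,"tz":0,"turn":-0.043,"hand":-1},{"tx":0.003,"ty":0.0335,"tz":0.03,"turn":0,"hand":-1},{"tx":0.003,"ty":0.034,"tz":0.04,"turn":0,"hand":-1},{"tx":0,"ty":0,"tz":0.05,"turn":0,"hand":-1},{"tx":0,"ty":0,"tz":0.04,"turn":0,"hand":-1},{"tx":0,"ty":0,"tz":0.027,"turn":0,"hand":-1}]'
python3 - <<'E'
from h import *
w=ctrl.camera("wrist");W=ctrl.look_for("wrist","pad_1");cv2.imwrite("pics/w3.png",w["color"])
go([.557,.070,.075])
for d in W:
  if d["p"]>.3: print(np.round(d["uv"],1),round(d["p"],2),plane(w,d["uv"],.061).round(4))
# triangulate orange against first top view
h=cv2.cvtColor(w["color"],cv2.COLOR_BGR2HSV);m=cv2.inRange(h,(5,120,80),(18,255,255))
k,_,st,ce=cv2.connectedComponentsWithStats(m);i=1+st[1:,4].argmax();print("orange",ce[i],st[i])
t=ctrl.camera("top");
for uv in(d["uv"] for d in W[:6]):print(tri([(w,uv),(t,(266.9,205.3))]).round(4),tri([(w,uv),(t,(241.5,209.7))]).round(4),tri([(w,uv),(t,(250.5,234.7))]).round(4))
E
```

```text
time_s: 3.75
tcp_pos: [0.5556, 0.0692, 0.0884]
orientation: [-0.001, 0.868, 0.496, -0.002]
ft_force: [0.1, -0.5, 0.1]
finger_gap: 0.001
grip_force: 0.0
tcp [0.5538 0.0693 0.0876] yaw of y axis -30.55 units [0.0031 0.0033 0.0167] t 3.85 F [-0.2  0.3 -0.5]
[173.4 306.9] 0.95 [0.4761 0.0686 0.061 ]
[188.4 161.2] 0.77 [0.5417 0.1424 0.061 ]
[278.8 223.3] 0.66 [0.5669 0.0842 0.061 ]
[476.1 369.7] 0.64 [ 0.633  -0.0856  0.061 ]
[448.9 328.5] 0.56 [ 0.6286 -0.0412  0.061 ]
[32.1 10. ] 0.56 [0.5192 0.2407 0.061 ]
[392.  330.9] 0.54 [ 0.5942 -0.0233  0.061 ]
orange [277.46563193 238.98447894] [267 218  22  43 902]
[0.5346 0.0805 0.1329] [0.5356 0.1217 0.1549] [0.4764 0.0953 0.0768]
[0.5516 0.1027 0.0923] [0.544  0.1422 0.068 ] [ 0.4878  0.1357 -0.1077]
[0.5622 0.0678 0.0197] [0.5563 0.1205 0.1136] [ 0.5155  0.0902 -0.0186]
[0.5733 0.0632 0.1668] [0.5575 0.1324 0.2186] [0.5251 0.1137 0.2052]
[0.5755 0.0627 0.1519] [0.5579 0.1318 0.2165] [0.5256 0.1133 0.2006]
[0.5618 0.1004 0.2224] [0.5468 0.1582 0.156 ] [0.5041 0.1592 0.1131]
```

View pics/w3.png

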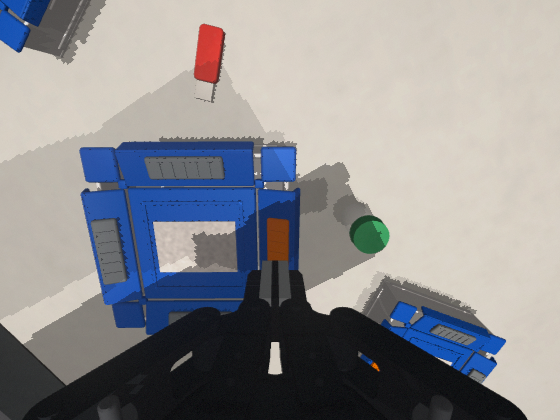

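The fingers are centred over the orange pad: pad columns 267–289, fingertips 260–292. I'll press gently from here.

```bash
python3 -m pendant '[{"tx":0.002,"ty":0.003,"tz":0.013,"turn":0,"hand":-1},{"tx":0.001,"ty":0,"tz":0.012,"turn":0,"hand":-1},{"tx":0,"ty":0,"tz":0.005,"turn":0,"hand":-1},{"tx":0,"ty":0,"tz":0.005,"turn":0,"hand":-1},{"tx":0,"ty":0,"tz":0.004,"turn":0,"hand":-1},{"tx":0,"ty":0,"tz":0,"turn":0,"hand":-1}]'
```

```text
time_s: 4.5
tcp_pos: [0.5612, 0.0699, 0.0625]
orientation: [0.001, 0.868, 0.496, 0.001]
ft_force: [0.6, -1.9, 3.0]
finger_gap: -0.002
grip_force: 1.7
```

```bash
python3 -m pendant '[{"tx":0,"ty":-0.003,"tz":0.003,"turn":0,"hand":-1},{"tx":0,"ty":0,"tz":0.003,"turn":0,"hand":-1},{"tx":0,"ty":0,"tz":0,"turn":0,"hand":-1}]'
```

```text
time_s: 4.8
tcp_pos: [0.5578, 0.0718, 0.0572]
orientation: [-0.0, 0.868, 0.496, -0.0]
ft_force: [0.1, 0.5, 2.8]
finger_gap: 0.001
grip_force: 1.5
```

```bash
python3 -m pendant '[{"tx":0,"ty":0,"tz":0.003,"turn":0,"hand":-1},{"tx":0,"ty":0,"tz":0.002,"turn":0,"hand":-1},{"tx":0,"ty":0,"tz":0,"turn":0,"hand":-1}]'
```

```text
time_s: 5.1
tcp_pos: [0.558, 0.0717, 0.0569]
orientation: [-0.0, 0.868, 0.496, 0.0]
ft_force: [-7.4, -0.4, 25.0]
finger_gap: 0.001
grip_force: 12.2
```

Rim 1 is rigid under 25 N at z = 0.057, so it's shut. Next is pad 2.

```bash
python3 -m pendant '[{"tx":0,"ty":0,"tz":-0.012,"turn":0,"hand":-1},{"tx":0,"ty":0,"tz":-0.03,"turn":0,"hand":-1},{"tx":-0.036,"ty":-0.035,"tz":0,"turn":0,"hand":-1},{"tx":-0.036,"ty":-0.0345,"tz":0,"turn":0,"hand":-1},{"tx":0,"ty":0,"tz":0,"turn":0,"hand":-1},{"tx":0,"ty":0,"tz":0,"turn":0,"hand":-1}]'
python3 - <<'E'
from h import *
w=ctrl.camera("wrist");W=ctrl.look_for("wrist","pad_1");cv2.imwrite("pics/w4.png",w["color"])
go([.486,.051,.068])
for d in W:
  if d["p"]>.3: print(np.round(d["uv"],1),round(d["p"],2),plane(w,d["uv"],.061).round(4))
E
```

```text
time_s: 5.7
tcp_pos: [0.4842, 0.0514, 0.0843]
orientation: [-0.001, 0.868, 0.496, -0.001]
ft_force: [1.2, -0.3, 0.7]
finger_gap: -0.001
grip_force: 0.0
tcp [0.4867 0.0515 0.0851] yaw of y axis -30.49 units [-0.001  -0.0005  0.0228] t 5.8 F [ 0.6 -0.8 -0.4]
[276.3 251. ] 0.94 [0.4859 0.0531 0.061 ]
[183.2 162.3] 0.85 [0.4688 0.1255 0.061 ]
[540.1 345. ] 0.78 [ 0.6055 -0.0991  0.061 ]
[475.6 360.8] 0.76 [ 0.5632 -0.09    0.061 ]
[367.2 162.7] 0.72 [0.5562 0.0738 0.061 ]
[532.1 269.5] 0.66 [ 0.6165 -0.0384  0.061 ]
[459.9 301.2] 0.59 [ 0.5701 -0.0378  0.061 ]
[279.9  61.2] 0.55 [0.54   0.1417 0.061 ]
```

View pics/w4.png

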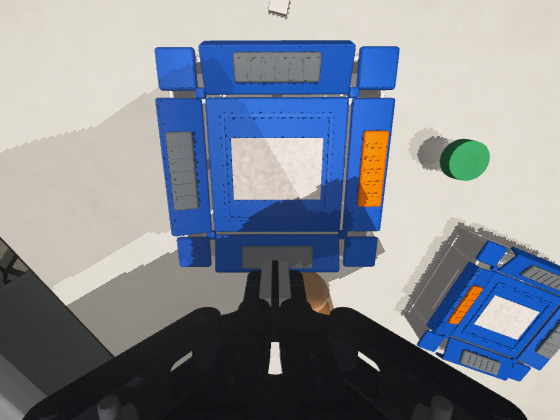

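The box hasn't moved. The fingers are over pad 2, visible at (277,257), so I'll press it.

```bash
python3 -m pendant '[{"tx":0,"ty":0,"tz":0.012,"turn":0,"hand":-1},{"tx":0,"ty":0,"tz":0.011,"turn":0,"hand":-1},{"tx":0,"ty":0,"tz":0.005,"turn":0,"hand":-1},{"tx":0,"ty":0,"tz":0.005,"turn":0,"hand":-1},{"tx":0,"ty":0,"tz":0.004,"turn":0,"hand":-1},{"tx":0,"ty":0,"tz":0.003,"turn":0,"hand":-1},{"tx":0,"ty":0,"tz":0.003,"turn":0,"hand":-1},{"tx":0,"ty":0,"tz":0.002,"turn":0,"hand":-1},{"tx":0,"ty":0,"tz":0,"turn":0,"hand":-1}]'
```

```text
time_s: 6.7
tcp_pos: [0.4861, 0.0513, 0.0565]
orientation: [0.0, 0.868, 0.496, -0.0]
ft_force: [-13.8, -0.4, 43.4]
finger_gap: -0.002
grip_force: 21.7
```

```bash
python3 -m pendant '[{"tx":0,"ty":0,"tz":-0.013,"turn":0,"hand":-1},{"tx":0,"ty":0,"tz":-0.032,"turn":0,"hand":-1},{"tx":0.0355,"ty":-0.0355,"tz":0,"turn":0,"hand":-1},{"tx":0.0355,"ty":-0.0355,"tz":0,"turn":0,"hand":-1},{"tx":0,"ty":0,"tz":0,"turn":0,"hand":-1},{"tx":0,"ty":0,"tz":0,"turn":0,"hand":-1}]'
python3 - <<'E'
from h import *
w=ctrl.camera("wrist");W=ctrl.look_for("wrist","pad_1");cv2.imwrite("pics/w5.png",w["color"])
go([.467,.1235,.068])
for d in W:
  if d["p"]>.3: print(np.round(d["uv"],1),round(d["p"],2),plane(w,d["uv"],.061).round(4))
E
```

```text
time_s: 7.3
tcp_pos: [0.4666, 0.1248, 0.0847]
orientation: [0.0, 0.868, 0.497, -0.0]
ft_force: [-0.9, 0.2, 0.2]
finger_gap: -0.001
grip_force: 0.0
tcp [0.4671 0.1238 0.0847] yaw of y axis -30.51 units [-0.0004  0.0001  0.0223] t 7.4 F [ 0.4  0.  -0.7]
[530.6 409.5] 0.97 [ 0.5669 -0.0829  0.061 ]
[272.6 229.1] 0.86 [0.4736 0.1397 0.061 ]
[161.3  11.3] 0.86 [0.4843 0.2623 0.061 ]
[514.7 361.3] 0.77 [ 0.5696 -0.0316  0.061 ]
[386.8 310.8] 0.75 [0.5091 0.0523 0.061 ]
[220.5   9.5] 0.61 [0.509  0.2486 0.061 ]
[367.5 168. ] 0.57 [0.5376 0.1444 0.061 ]
[554.4 333.4] 0.43 [ 0.5995 -0.0215  0.061 ]
```

View pics/w5.png

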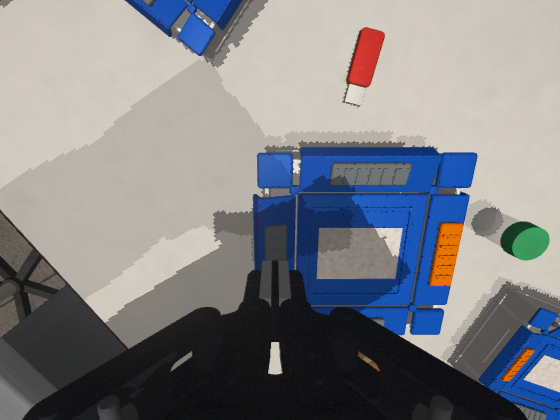

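The fingers are centred over pad 3 (columns 263–288), so I'll press.

```bash
python3 -m pendant '[{"tx":0,"ty":0,"tz":0.012,"turn":0,"hand":-1},{"tx":0,"ty":0,"tz":0.01,"turn":0,"hand":-1},{"tx":0,"ty":0,"tz":0.005,"turn":0,"hand":-1},{"tx":0,"ty":0,"tz":0.005,"turn":0,"hand":-1},{"tx":0,"ty":0,"tz":0.004,"turn":0,"hand":-1},{"tx":0,"ty":0,"tz":0.003,"turn":0,"hand":-1},{"tx":0,"ty":0,"tz":0.003,"turn":0,"hand":-1},{"tx":0,"ty":0,"tz":0,"turn":0,"hand":-1},{"tx":0,"ty":0,"tz":0,"turn":0,"hand":-1}]'
```

```text
time_s: 8.3
tcp_pos: [0.467, 0.1239, 0.0568]
orientation: [0.0, 0.868, 0.496, -0.0]
ft_force: [-11.2, -2.4, 28.4]
finger_gap: 0.001
grip_force: 14.4
```

```bash
python3 -m pendant '[{"tx":0,"ty":0,"tz":-0.012,"turn":0,"hand":-1},{"tx":0,"ty":0,"tz":-0.03,"turn":0,"hand":-1},{"tx":0.035,"ty":0.0355,"tz":0,"turn":0,"hand":-1},{"tx":0.035,"ty":0.0355,"tz":0,"turn":0,"hand":-1},{"tx":0,"ty":0,"tz":0,"turn":0,"hand":-1},{"tx":0,"ty":0,"tz":0,"turn":0,"hand":-1}]'
python3 - <<'E'
from h import *
w=ctrl.camera("wrist");W=ctrl.look_for("wrist","pad_1");cv2.imwrite("pics/w6.png",w["color"])
go([.539,.1425,.068])
for d in W:
  if d["p"]>.3: print(np.round(d["uv"],1),round(d["p"],2),plane(w,d["uv"],.061).round(4))
E
```

```text
time_s: 8.9
tcp_pos: [0.54, 0.1424, 0.0847]
orientation: [-0.0, 0.868, 0.496, -0.0]
ft_force: [-0.6, -0.7, -0.2]
finger_gap: -0.001
grip_force: 0.0
tcp [0.538  0.1421 0.0843] yaw of y axis -30.5 units [0.0011 0.0009 0.0217] t 9.0 F [-0.1 -0.5 -0.2]
[508.  387.6] 0.95 [ 0.6315 -0.0355  0.061 ]
[273.2 249.4] 0.93 [0.5406 0.1457 0.061 ]
[149.   77.3] 0.81 [0.535 0.26  0.061]
[47.7 87.9] 0.8 [0.4872 0.2824 0.061 ]
[531.3 417.4] 0.74 [ 0.6381 -0.0736  0.061 ]
[351.8 289.4] 0.71 [0.5696 0.0961 0.061 ]
[ 9.2 14.2] 0.7 [0.4946 0.3158 0.061 ]
[154.2   3.4] 0.69 [0.557  0.2841 0.061 ]
[195.  289.8] 0.55 [0.4831 0.1467 0.061 ]
[276.3 367.7] 0.51 [0.4958 0.0657 0.061 ]
```

View pics/w6.png

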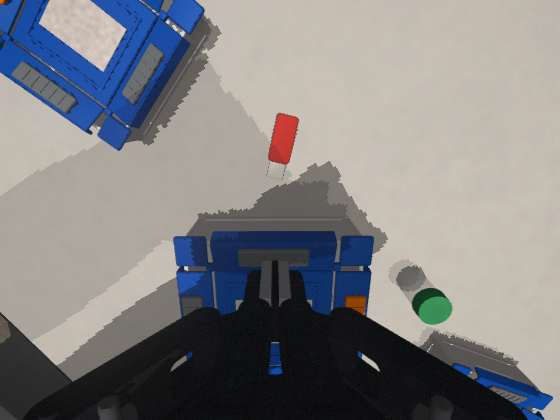

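Pad 4, at (273,257), sits under the fingertips, so I'll press.

```bash
python3 -m pendant '[{"tx":0.001,"ty":0.001,"tz":0.012,"turn":0,"hand":-1},{"tx":0,"ty":0,"tz":0.01,"turn":0,"hand":-1},{"tx":0,"ty":0,"tz":0.005,"turn":0,"hand":-1},{"tx":0,"ty":0,"tz":0.005,"turn":0,"hand":-1},{"tx":0,"ty":0,"tz":0.004,"turn":0,"hand":-1},{"tx":0,"ty":0,"tz":0.003,"turn":0,"hand":-1},{"tx":0,"ty":0,"tz":0.003,"turn":0,"hand":-1},{"tx":0,"ty":0,"tz":0,"turn":0,"hand":-1},{"tx":0,"ty":0,"tz":0,"turn":0,"hand":-1}]'
python3 -m pendant '[{"tx":0,"ty":0,"tz":-0.012,"turn":0,"hand":-1},{"tx":0,"ty":0,"tz":-0.03,"turn":0,"hand":-1},{"tx":-0.01,"ty":-0.02,"tz":-0.04,"turn":0,"hand":-1},{"tx":-0.02,"ty":-0.02,"tz":-0.04,"turn":0,"hand":-1},{"tx":-0.03,"ty":0,"tz":-0.04,"turn":0,"hand":-1},{"tx":-0.03,"ty":0,"tz":-0.01,"turn":0,"hand":-1},{"tx":0,"ty":0,"tz":0,"turn":0,"hand":-1},{"tx":0,"ty":0,"tz":0,"turn":0,"hand":-1}]'
python3 - <<'E'
from h import *
w=ctrl.camera("wrist");go([0,0,0]);cv2.imwrite("pics/w7.png",cv2.resize(w["color"][40:320,130:500],None,fx=2,fy=2))
E
```

```text
time_s: 9.9
tcp_pos: [0.5405, 0.1425, 0.0569]
orientation: [0.0, 0.868, 0.496, -0.0]
ft_force: [-8.1, -2.2, 23.6]
finger_gap: -0.0
grip_force: 11.4
time_s: 10.7
tcp_pos: [0.4805, 0.0997, 0.1823]
orientation: [0.0, 0.868, 0.496, 0.0]
ft_force: [0.1, 0.3, -0.7]
finger_gap: 0.002
grip_force: 0.0
tcp [0.4804 0.0999 0.1819] yaw of y axis -30.51 units [-0.44   -0.484   0.2428] t 10.75 F [ 0.6  1.1 -0.3]
```

View pics/w7.png

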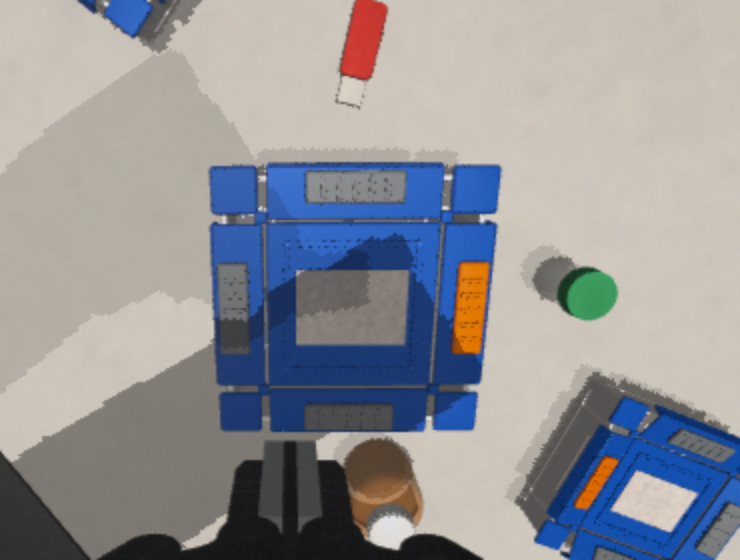

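All four sections now line up flush with the corner squares, and the bystanders are standing where they were: stick (360,50), vial (588,293), bottle (380,490).

```bash
python3 -c "
from rig import ctrl
print(ctrl.close_job())"
```

```text
the job is handed in; nothing more can be done
None
```

I pressed all four rim sections shut in order, starting at the orange pad and going clockwise; each held firm at 57 mm under 24–43 N, the last picture shows the box and its neighbours in place, and the job was handed in at about 11 s.

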